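# Clamp a drilled board in the drilling fixture

## Robot

A 6-joint arm with a two-finger parallel gripper is mounted at the origin on a cart in front of the work surface, level with it; the furniture and walls round the work are solid. World frame = base frame: x ahead of the robot, y to its left, z up, the work surface at z = 0. Lengths are in m, angles in rad, forces in N, time in s.
With the tool pointing down it reaches from about 0.25 to 0.775 m from the base axis. Payload 8.9 kg.
Tool frame: the origin (TCP) lies midway between the tips of the shut fingers; the grasp point (between the pads) lies 19 mm behind it; z points along the fingers, y is the line along which they close (so a half turn about z gives the same grasp; the last joint's range is limited). The gripper opens to 85 mm and grips with 20 to 120 N. Pads are 22 mm wide; open, the fingers measure 114 mm over their backs; the gripper's body (76 mm by 85 mm) begins 54 mm behind the grasp point. The pads swing forward as they close: fully open they stand 13 mm farther back than shut.
Start: joints at [1.185, 0.291, -0.153, 1.127, 0, 1.431], TCP at [0.128, 0.509, 0.231] pointing down, gripper open.
Joint ranges: [-2.52, 2.52], [-0.91, 1.74], [-1.3, 1.37], [-1.96, 2.02], [-1.52, 1.47], [-3.14, 3.14]. Speed limits (rad/s): [2.22, 2.22, 2.79, 3.14, 3.14, 3.14].

## Interface

Orientations are given as a unit quaternion [w, x, y, z].
In Python, from plant import state, grab_frame, camera_model, close_job, trace gives the robot as it stands. The module is installed in compiled form; this text tells all that it offers.
- The arm moves only by the tool jog_arm, never from a script. Its argument "increments" is a list of rows, each an object with "gripper": the finger opening in cm, from 0 to 8.54; "translation": the shift along the tool's x, y, z in cm, a list of three; "twist": the turn about the tool's z in rad. In form: [{"gripper": gripper, "translation": [tx, ty, tz], "twist": twist}, ...]. A call has exactly 8 rows; each row is the pose to reach, as a shift and turn from the pose commanded when the call began, along the tool's axes at that moment; what a row does not reach only later rows make up. A row lasts 1/10 s, in which the tool goes at most 50 mm and 8.59 degrees, less where a joint would pass 70% of its speed; a pose out of reach is approached as far as the arm can. A call with a gripper value outside its range is refused whole. The fingers move at their own pace and stop on an object; "grip_force" is the grip in N (left out, the last holds). Time passes only in rows, so rows that repeat a pose let the fingers close, or fill a call up. It gives the time, the measured TCP pose, the force, the opening and the grip force at its end, in the units of the state.
- state(): the state, without advancing time (a new reading comes with each control period).
- grab_frame(name): name is "scene" or "top" or "wrist"; returns the picture (480x640x3 uint8, blue, green, red); there is no depth.
- camera_model(name): a dict with "fx", "fy", "cx", "cy" (pixels), "R" (3x3) and "t" (3): a world point X has camera coordinates R X + t; the wrist camera has in their place "tool_from_camera" (4x4, takes a point from camera to tool coordinates, whose origin is the TCP and whose axes are the flange's). Camera axes: x right, y down, z forward; pixel columns grow to the right and rows downward; lengths in m; the calibration is good to about 2 mm. A picture is of the moment at which its call begins: read the wrist's pose just before it. camera_model takes no time and is no camera call.
- close_job(): hands the job in; it is judged then, once.
Trained networks look in the newest picture that a camera, given by its name, has taken for a name from the list of things; names that differ only in an ending like _2 or _b are one class to them, and where a whole thing is asked for, a point or a joint stands for the part that bears it (a point fixed in the world has none). Each returns a list of dicts, best first, with "conf" (0 to 1); they miss things now and then, are a little off and sometimes report something else, mostly with a low value. They report only what shows in the picture. A call takes as long as a camera call.
- trace(query, camera): "pixels" (480x640 bool, what is visible of it) and "pixel" ([column, row] in pixels, amid what is visible of it).
The state is a dict: "time": time; "joint_pos": joint angles; "joint_velocities": joint speeds; "tau": joint torques, N m; "eef_pos": TCP position; "tcp_rot": TCP orientation; "ft_force": force on the tool from outside, world axes, zero at the start; "torque": the same for the moment, N m; "width": finger opening in m; "grip_force": force on a finger pad.
Only numpy, scipy, OpenCV 4.12 (cv2) and the standard library are available. Lean on these libraries where they do the work, as an engineer would, in place of code of your own. Each camera call takes 0.05 s, during which the arm holds its last target. There are 200 camera calls.

## Task

Put the white-faced drilled board into the clamping fixture for its next boring: slide it flat on the bed under the screw until one end is home against the end stop and its long side touches the side fence. Then turn the T-handle clockwise until the rising resistance shows the board is firmly clamped, at about 0.4 N m more than it takes to run free: a loose board would creep under the drill, and overtightening dents its white face. Let go of everything and leave the tools lying round about where they are.

Things in the scene. Friction and masses are not known exactly. Their poses are not given: they have to be found in the camera images.
- board: The work piece: a small wooden board, white laminate on top with a row of drilled holes, 60 x 145 x 19 mm, about 0.12 kg, lying flat on the worktop beside the fixture. Origin: centre of its underside; its y axis runs along its 145 mm length, z up out of the white face. Either end may go to the end stop.
- fixture: Metal clamping fixture bolted to the worktop, fixed. Origin: on the worktop, z = 0; x points away from the robot (the board slides in along +x), y to its left. Bed: flat grey plate, x -118 to +100 mm, y -55 to +55 mm, top at 12 mm. The board lies lengthwise along x; when home its origin is at x -17.5, y 0, z 12 mm, its near end at x -90 mm, where both its sides are free to be held.
- end_stop (a point): Foot of the end stop's face on the fixture (x +55, y 0, z 12 mm): a steel block across the far end of the bed, face looking to the fixture's -x, from y -38 to +44 mm, 16 mm higher than the bed. A grey column (30 x 44 mm, up to z 74 mm) stands right behind it.
- side_fence (a point): Middle of the side fence's foot (fixture x +10, y +30, z 12 mm): a steel bar along the left of the board's place, face looking to the fixture's -y, only from x -35 to +55 mm, 14 mm higher than the bed.
- boss_top (a point): Top of the round boss (radius 18 mm, z 52 to 78 mm) at the end of the arm that reaches forward from the column, on the screw's axis (fixture x +25, y 0). The screw's round foot, 21 mm wide, hangs below it over the bed. It starts clear of the top of a board lying flat on the bed, by 1 to 5 mm, different each time.
- t_bar (a point): Centre of the steel T-bar on top of the clamp screw, 112 to 120 mm above the worktop: a flat-sided bar 64 mm long (along this point's x axis), 10 mm wide, 12 mm high, on a vertical 10 mm stem with 25 mm or more of free stem between bar and boss. Turns about the vertical only.
- screw: The clamp screw with its T-bar (same origin and axes). Clockwise from above screws it down, 12 mm a turn. Running free it needs about 0.1 N m, less when read at rest; once its foot bears on the board the torque climbs above that by about 1 N m per radian. Read at rest after a small step, 0.3 to 0.55 N m above the free torque is well clamped, over 0.75 dents the face. It stays where it is left.
- boring_bit: A hinge boring bit, 35 mm wide, 57 mm high, standing on the worktop; not needed. Origin: centre of its underside.
- drill_bit: A 12 mm drill bit, 127 mm long, lying on the worktop; not needed. Origin: centre of its underside.
- pen: A marker pen, 17 x 135 x 16 mm, lying on the worktop; not needed. Origin: centre of its underside.

How it is judged:
On the way, in this order (a step that is already met when the one before it is completed fails the run):
1. the board lies flat on the bed, home against the end stop and the side fence (within 2.5 mm) (x of board in the frame of fixture between -0.02 and -0.015 m and y of board in the frame of fixture between -0.0025 and 0.0025 m and angle between the y axis of board and the x axis of fixture, either way round below 0.035 rad and angle between board's own z axis and vertical below 0.035 rad), for 0.2 s.
2. the screw bears on the board with 55 to 150 N (all of step 1 and contact force between screw and board between 55 and 150 N), for 0.2 s.
At the end, for the whole second after the job is handed in: The board lies flat (within 2 degrees) on the bed with its end within 2.5 mm of the end stop, its long side within 2.5 mm of the side fence and square to them within 2 degrees, at rest, and the screw clamps it with 55 to 150 N (about 0.25 to 0.6 N m more at the handle than it takes to run free) (all of step 2 and linear speed of board below 0.01 m/s); the robot touches nothing.
It fails at once if the screw is overtightened: more than 185 N on the board (contact force between screw and board above 185 N).
It fails at once if the hinge boring bit is knocked away (moved more than 25 mm) (distance of boring_bit from where it was at the start of the episode above 0.025 m).
It fails at once if the drill bit is knocked away (moved more than 25 mm) (distance of drill_bit from where it was at the start of the episode above 0.025 m).
It fails at once if the marker pen is knocked away (moved more than 25 mm) (distance of pen from where it was at the start of the episode above 0.025 m).
It also fails if it takes over 72 s, if anything falls off the work surface, if the arm or the gripper's body presses on something with over 40 N, if the wrist force passes 120 N, or if a joint passes its speed limit or range.

## Working session

There is one attempt and no reset: what is moved stays moved. The work goes in short steps, Python scripts to look and compute and a tool call to move; the robot and the scene stay as the last step left them, time stands still between calls to the robot, and variables do not carry over. Pictures are saved under pics/ and viewed, at most 10 in all, crops included, and the job is handed in when it is done.

Besides the shell and the picture viewer there is one more tool, called after "Emit:" as a command line: name --argument value ..., lists and objects as JSON in quotes. jog_arm: Moves the arm, as the interface text tells. Its arguments: {"type":"object","properties":{"increments":{"type":"array"},"grip_force":{"type":"number"}},"required":["increments"]}

```bash
mkdir -p pics
cat > h.py <<'E'
import numpy as np, cv2
from scipy.spatial.transform import Rotation as Rn
from plant import state, grab_frame, camera_model, close_job, trace
def cam(name,s=None):
    m=camera_model(name);K=np.array([[m['fx'],0,m['cx']],[0,m['fy'],m['cy']],[0,0,1.]])
    if 'R' in m: return K,np.array(m['R']),np.array(m['t'])
    s=s or state();T=np.eye(4);w,x,y,z=s['tcp_rot'];T[:3,:3]=Rn.from_quat([x,y,z,w]).as_matrix();T[:3,3]=s['eef_pos']
    C=np.linalg.inv(T@np.array(m['tool_from_camera']));return K,C[:3,:3],C[:3,3]
def onplane(c,uv,z):
    K,R,t=c;uv=np.atleast_2d(uv).astype(float)
    d=(R.T@np.linalg.inv(K)@np.c_[uv,np.ones(len(uv))].T).T;o=-R.T@t
    return o+d*((z-o[2])/d[:,2])[:,None]
def tri(cs,uvs):
    A=[]
    for (K,R,t),(u,v) in zip(cs,uvs):
        P=K@np.c_[R,t];A+=[u*P[2]-P[0],v*P[2]-P[1]]
    A=np.array(A);return np.linalg.lstsq(A[:,:3],-A[:,3],rcond=None)[0]
def proj(c,X):
    K,R,t=c;p=(K@(R@np.atleast_2d(X).T+t[:,None])).T;return p[:,:2]/p[:,2:]
E
python3 - <<'E'
from h import *
s=state();print(s['eef_pos'],s['tcp_rot'],s['width'],s['ft_force'])
ims=[grab_frame(n) for n in('scene','top')]
cv2.imwrite('pics/s.png',ims[0]);cv2.imwrite('pics/t.png',ims[1])
for n in('scene','top'):
    c=cam(n);print(n,'campos',-c[1].T@c[2],c[0][0,0])
    for q in('board','fixture','screw','boring_bit','drill_bit','pen'):
        for r in trace(q,n)[:2]:
            m=r['pixels'].astype(np.uint8);a=cv2.minAreaRect(cv2.findNonZero(m))
            print(q,round(r['conf'],2),r['pixel'],m.sum(),np.round(cv2.boxPoints(a)).astype(int).tolist(), np.round(onplane(c,[r['pixel']],0.01)[0],3) )
    for q in('t_bar','boss_top','end_stop','side_fence'):
        for r in trace(q,n)[:2]:print(q,round(r['conf'],2),r['pixel'],r['pixels'].sum())
E
```

```text
[0.12808353 0.50868092 0.23071441] [-1.52027733e-04  1.23061217e-01  9.92398858e-01 -6.49111097e-04] 0.0853846772850361 [-0.126199   -0.78906153  0.71317784]
scene campos [-0.08044085  0.46087869  0.68948975] 590.7300142349821
board 0.75 [433.9, 265.5] 2129 [[391, 262], [402, 236], [478, 268], [467, 294]] [ 0.488 -0.243  0.01 ]
fixture 0.62 [305.3, 277.6] 6099 [[242, 242], [305, 206], [365, 309], [302, 345]] [ 0.601 -0.026  0.01 ]
screw 0.88 [299.3, 224.7] 355 [[279, 221], [314, 219], [317, 262], [282, 264]] [ 0.749 -0.117  0.01 ]
boring_bit 0.76 [351.7, 221.0] 235 [[343, 225], [354, 201], [369, 208], [358, 232]] [ 0.696 -0.213  0.01 ]
boring_bit 0.32 [306.4, 282.0] 6113 [[242, 242], [305, 205], [366, 309], [303, 346]] [ 0.59 -0.02  0.01]
drill_bit 0.72 [394.6, 347.1] 314 [[372, 362], [421, 324], [425, 328], [376, 367]] [ 0.375 -0.039  0.01 ]
drill_bit 0.67 [297.2, 227.8] 410 [[278, 220], [314, 219], [316, 263], [279, 265]] [ 0.742 -0.107  0.01 ]
pen 0.69 [306.0, 408.2] 1006 [[259, 402], [353, 402], [353, 414], [259, 414]] [0.362 0.145 0.01 ]
t_bar 0.84 [297.5, 223.9] 400
boss_top 0.
[... 319 characters left out ...]
], [331, 175], [320, 276]] [ 0.597 -0.025  0.01 ]
screw 0.47 [298.2, 201.3] 151 [[286, 199], [289, 193], [315, 206], [312, 212]] [ 0.65  -0.015  0.01 ]
boring_bit 0.74 [384.7, 180.3] 195 [[376, 180], [388, 169], [397, 178], [386, 190]] [ 0.694 -0.216  0.01 ]
drill_bit 0.5 [318.2, 319.6] 210 [[291, 321], [343, 313], [343, 317], [292, 326]] [ 0.38  -0.053  0.01 ]
drill_bit 0.41 [298.7, 203.6] 166 [[286, 200], [289, 193], [316, 206], [313, 213]] [ 0.644 -0.016  0.01 ]
pen 0.58 [230.2, 328.6] 417 [[204, 314], [208, 308], [257, 344], [252, 350]] [0.366 0.143 0.01 ]
t_bar 0.66 [304.5, 202.3] 159
boss_top 0.96 [298.0, 227.0] 4749
end_stop 0.65 [301.8, 224.1] 4709
side_fence 0.58 [301.9, 226.6] 4614
```

Run:
```python
from h import *
a=cv2.imread('pics/t.png')[150:375,190:450]
b=cv2.imread('pics/s.png')[190:420,230:500]
cv2.imwrite('pics/t2.png',cv2.resize(a,None,fx=3,fy=3)[:600,:800] if 0 else cv2.resize(a,None,fx=2.6,fy=2.6,interpolation=cv2.INTER_CUBIC))
cv2.imwrite('pics/s2.png',cv2.resize(b,None,fx=2.6,fy=2.6,interpolation=cv2.INTER_CUBIC))
```

```text
(no output)
```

View pics/t2.png

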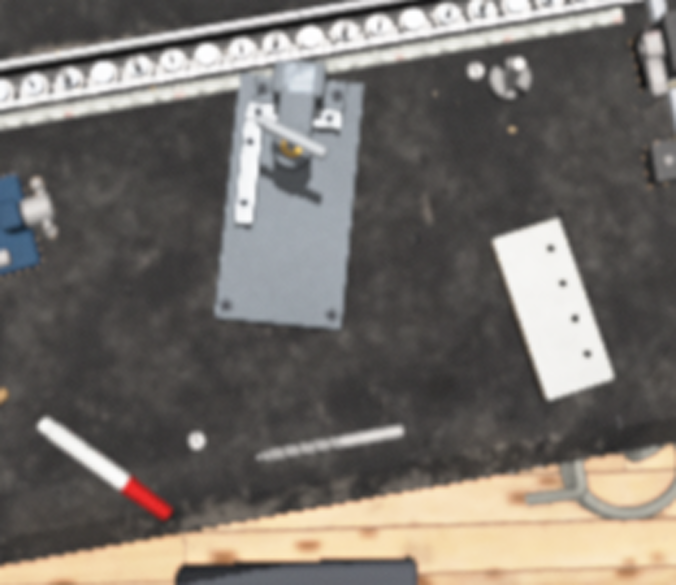

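View pics/s2.png

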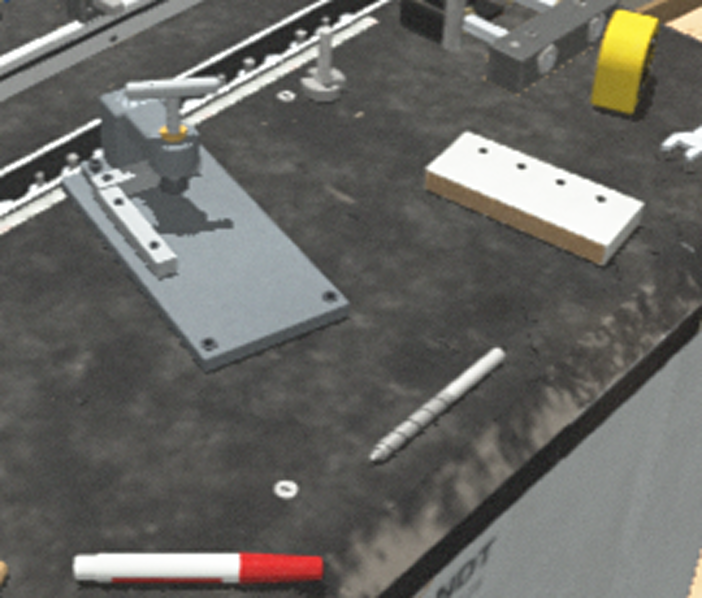

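The top crop shows the board at (553,308), the bed with near corners at (216,318) and (342,328), and the T-bar from (258,118) to (325,153). In the scene crop the board's top corners are at (467,132), (643,208), (608,250) and (427,175), and the bed's near corners at (207,355) and (348,303).

Run:
```python
from h import *
ct,cs=cam('top'),cam('scene')
T=lambda p:np.array(p)/2.6+[190,150]
S=lambda p:np.array(p)/2.6+[230,190]
P=dict(bedNL=((216,318),(207,355)),bedNR=((342,328),(348,302)),bFL=((494,240),(467,132)),
 bNR=((613,378),(608,247)),barL=((258,118),(127,88)),barR=((325,153),(222,80)))
# board corners: near-left/right ambiguous, use set below
for k,(a,b) in P.items():
    if k[0]=='b' and k[1] in 'FN': continue
    print(k,np.round(tri([ct,cs],[T(a),S(b)]),4))
for n,a,b in(('A',(494,240),(427,175)),('B',(557,219),(467,132)),('C',(613,378),(643,208)),('D',(549,400),(603,250))):
    print(n,np.round(tri([ct,cs],[T(a),S(b)]),4))
tc=np.array([(494,240),(557,219),(613,378),(549,400)])
w=onplane(ct,T(tc),.019);print('board c',w.mean(0),'yaw',np.degrees(np.arctan2(*((w[0]+w[1]-w[2]-w[3])[[1,0]]))),np.linalg.norm(w[0]-w[3]),np.linalg.norm(w[0]-w[1]))
fc=np.array([(216,318),(342,328),(363,83),(242,72)])
f=onplane(ct,T(fc),.012);d=(f[2]+f[3]-f[0]-f[1]);y=np.arctan2(d[1],d[0]);c=f.mean(0)
o=c[:2]+9e-3*np.array([np.cos(y),np.sin(y)]);print('fix o',o,'yaw',np.degrees(y),'len',np.linalg.norm(d)/2)
print('screw axis',o+25e-3*np.array([np.cos(y),np.sin(y)]))
b=onplane(ct,T([(258,118),(325,153)]),.118);print('bar',b,b.mean(0),np.linalg.norm(b[0]-b[1]),np.degrees(np.arctan2(b[0,1]-b[1,1],b[0,0]-b[1,0])))
```

```text
bedNL [0.4883 0.0458 0.0156]
bedNR [ 0.4775 -0.0622  0.0107]
barL [0.6401 0.0014 0.1175]
barR [ 0.6085 -0.0525  0.1202]
A [ 0.5497 -0.1983  0.0114]
B [ 0.5657 -0.2532  0.018 ]
C [ 0.4272 -0.2951  0.0137]
D [ 0.4115 -0.2376  0.0135]
board c [ 0.48761465 -0.24574322  0.019     ] yaw 16.46867531321203 0.1449548593151458 0.05821483925199086
fix o [ 0.59960549 -0.02293051] yaw -6.811807554985495 len 0.21854039412363838
screw axis [ 0.62442902 -0.02589573]
bar [[ 0.63938074  0.00068942  0.118     ]
 [ 0.60975794 -0.05167928  0.118     ]] [ 0.62456934 -0.02549493  0.118     ] 0.060166352837947856 60.504962807527455
```

Emit:
jog_arm --increments '[{"gripper": 8.5, "translation": [-20, -27.6, 0], "twist": -0.25}, {"gripper": 8.5, "translation": [-20, -27.6, 0], "twist": -0.25}, {"gripper": 8.5, "translation": [-20, -27.6, 0], "twist": -0.25}, {"gripper": 8.5, "translation": [-20, -27.6, 0], "twist": -0.25}, {"gripper": 8.5, "translation": [-20, -27.6, 0], "twist": -0.25}, {"gripper": 8.5, "translation": [-20, -27.6, 0], "twist": -0.25}, {"gripper": 8.5, "translation": [-20, -27.6, 0], "twist": -0.25}, {"gripper": 8.5, "translation": [-20, -27.6, 0], "twist": -0.25}]'

```text
time: 1.9
eef_pos: [0.2564, 0.1889, 0.2315]
tcp_rot: [0.001, 0.002, 1.0, -0.0]
ft_force: [-0.2, -0.4, 0.1]
width: 0.0852
grip_force: 0.0
```

Emit:
jog_arm --increments '[{"gripper": 8.5, "translation": [-17.9, -45.1, 4], "twist": -0.29}, {"gripper": 8.5, "translation": [-17.9, -45.1, 4], "twist": -0.29}, {"gripper": 8.5, "translation": [-17.9, -45.1, 4], "twist": -0.29}, {"gripper": 8.5, "translation": [-17.9, -45.1, 4], "twist": -0.29}, {"gripper": 8.5, "translation": [-17.9, -45.1, 4], "twist": -0.29}, {"gripper": 8.5, "translation": [-17.9, -45.1, 4], "twist": -0.29}, {"gripper": 8.5, "translation": [-17.9, -45.1, 4], "twist": -0.29}, {"gripper": 8.5, "translation": [-17.9, -45.1, 4], "twist": -0.29}]'

```text
time: 2.7
eef_pos: [0.3919, -0.1482, 0.2011]
tcp_rot: [0.0, -0.146, 0.989, -0.0]
ft_force: [1.6, 0.4, 0.4]
width: 0.0849
grip_force: 0.0
```

```bash
cat >> h.py <<'E'
def toolyaw(s):
    w,x,y,z=s['tcp_rot'];M=Rn.from_quat([x,y,z,w]).as_matrix();return np.arctan2(M[1,0],M[0,0])
def goto(X,yaw=None):  # increments in tool axes, cm
    s=state();w,x,y,z=s['tcp_rot'];M=Rn.from_quat([x,y,z,w]).as_matrix()
    d=M.T@(np.array(X)-s['eef_pos'])*100
    tw=None if yaw is None else -((yaw-toolyaw(s)+np.pi)%(2*np.pi)-np.pi)
    return np.round(d,2),tw
E
python3 - <<'E'
from h import *
s=state();print(s['time'],s['eef_pos'],np.degrees(toolyaw(s)))
im=grab_frame('wrist');c=cam('wrist',s)
r=trace('board','wrist')
for q in r[:1]:
    a=cv2.minAreaRect(cv2.findNonZero(q['pixels'].astype(np.uint8)));b=cv2.boxPoints(a)
    w=onplane(c,b,.019);print(q['conf'],b.tolist(),w[:,:2],w.mean(0),[np.linalg.norm(w[i]-w[i-1]) for i in range(4)])
    for i in range(4):print(np.degrees(np.arctan2(*(w[i]-w[i-1])[[1,0]])))
cv2.imwrite('pics/w1.png',im)
E
```

```text
2.7 [ 0.39189387 -0.14823336  0.20111696] -163.20913574392614
0.86 [[143.37759399414062, 189.64212036132812], [218.6622314453125, 184.03579711914062], [230.37356567382812, 341.3019714355469], [155.08892822265625, 346.9082946777344]] [[ 0.42361434 -0.29420123]
 [ 0.40066799 -0.23484877]
 [ 0.54604464 -0.19181267]
 [ 0.57301902 -0.25946151]] [ 0.4858365  -0.24508105  0.019     ] [np.float64(0.15339037314078033), np.float64(0.06363371514839701), np.float64(0.15161292180398006), np.float64(0.07282843894473716)]
-166.91012655147753
111.13708312255324
16.490422385203445
-68.26079442573227
```

View pics/w1.png

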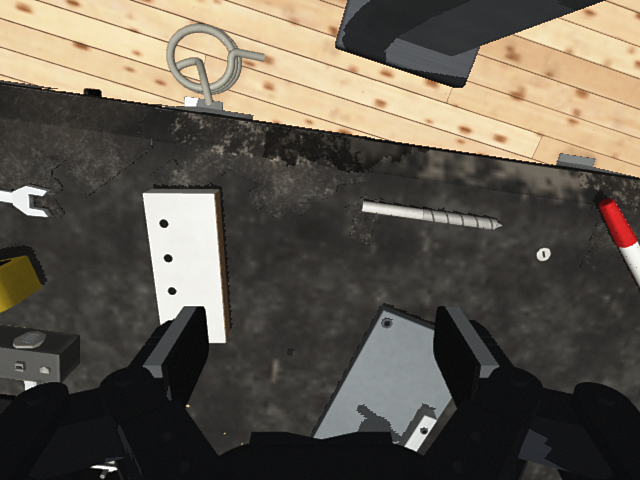

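The wrist view shows the board's near-end top corners at (144,194) and (215,189) and its sides running to (157,343) and (226,343). The board is clear and nothing lies close to it.

Run:
```python
from h import *
im=cv2.imread('pics/w1.png')
# s at picture
s=dict(eef_pos=[0.39189387,-0.14823336,0.20111696],tcp_rot=[0.0,-0.146,0.98928,0.0]);c=cam('wrist',s)
m=(im.min(2)>200).astype(np.uint8);m[:170]=0;m[:,:120]=0;m[345:]=0;m[:,240:]=0
m=cv2.morphologyEx(m,cv2.MORPH_CLOSE,np.ones((15,15)))
L,R=[],[]
for r in range(205,300,3):
    xs=np.where(m[r])[0];L.append((xs.min()-.5,r));R.append((xs.max()+.5,r))
T=[]
for x in range(150,212,3):
    T.append((x,np.where(m[:,x])[0].min()-.5))
f=lambda p:onplane(c,p,.019)[:,:2]
def line(p):
    v=cv2.fitLine(f(p).astype(np.float32),cv2.DIST_HUBER,0,.001,.001).ravel();return v
l,r,t=map(line,(L,R,T));ang=lambda v:np.degrees(np.arctan2(v[1],v[0]))%180
print(ang(l),ang(r),ang(t))
u=(l[:2]*np.sign(l[0])+r[:2]*np.sign(r[0]));u/=np.linalg.norm(u);n=np.array([-u[1],u[0]])
print('width',abs((l[2:]-r[2:])@n))
mid=((l[2:]@n)+(r[2:]@n))/2;near=t[2:]@u
C=u*(near+.0725)+n*mid;G=u*(near+.0165)+n*mid;yaw=np.arctan2(u[1],u[0])
print('centre',C,'yaw',np.degrees(yaw),'grasp',G)
print(goto([*G,.10],yaw+np.pi))
```

```text
16.364464 16.464012 106.851906
width 0.05955156
centre [ 0.48788553 -0.24536556] yaw 16.414238 grasp [ 0.4341679  -0.26119003]
(array([ -0.74, -11.7 ,  10.09]), np.float64(0.00266768637907866))
```

Emit:
jog_arm --increments '[{"gripper": 8.5, "translation": [-0.7, -11.7, 6], "twist": 0}, {"gripper": 8.5, "translation": [-0.7, -11.7, 6], "twist": 0}, {"gripper": 8.5, "translation": [-0.7, -11.7, 6], "twist": 0}, {"gripper": 8.5, "translation": [-0.7, -11.7, 6], "twist": 0}, {"gripper": 8.5, "translation": [-0.7, -11.7, 10], "twist": 0}, {"gripper": 8.5, "translation": [-0.7, -11.7, 14], "twist": 0}, {"gripper": 8.5, "translation": [-0.7, -11.7, 16], "twist": 0}, {"gripper": 8.5, "translation": [-0.7, -11.7, 16], "twist": 0}]'

```text
time: 3.6
eef_pos: [0.4301, -0.2536, 0.0392]
tcp_rot: [-0.002, -0.147, 0.989, 0.002]
ft_force: [-0.0, -0.5, 0.6]
width: 0.0848
grip_force: 0.0
```

Run:
```python
from h import *
print(goto([0.4342,-.2612,0.002],np.radians(196.41)),state()['joint_velocities'].round(3))
```

```text
(array([-0.18, -0.86,  3.72]), np.float64(0.007840199335195308)) [-0.004 -0.048  0.055  0.059 -0.003 -0.005]
```

Emit:
jog_arm --increments '[{"gripper": 8.5, "translation": [-0.2, -0.9, 0], "twist": 0.008}, {"gripper": 8.5, "translation": [-0.2, -0.9, 0], "twist": 0.008}, {"gripper": 8.5, "translation": [-0.2, -0.9, 0.7], "twist": 0.008}, {"gripper": 8.5, "translation": [-0.2, -0.9, 0.7], "twist": 0.008}, {"gripper": 8.5, "translation": [-0.2, -0.9, 0.7], "twist": 0.008}, {"gripper": 8.5, "translation": [-0.2, -0.9, 0.7], "twist": 0.008}, {"gripper": 8.5, "translation": [-0.2, -0.9, 0.7], "twist": 0.008}, {"gripper": 8.5, "translation": [-0.2, -0.9, 0.7], "twist": 0.008}]'

```text
time: 4.4
eef_pos: [0.4362, -0.2644, 0.0343]
tcp_rot: [0.0, -0.142, 0.99, -0.0]
ft_force: [0.0, -1.0, 0.8]
width: 0.085
grip_force: 0.0
```

Run:
```python
from h import *
print(goto([0.4342,-.2612,0.002],np.radians(196.41)),state()['joint_velocities'].round(3))
```

```text
(array([0.1 , 0.37, 3.23]), np.float64(-0.0012503158322783037)) [-0.001  0.001 -0.001 -0.001  0.     0.001]
```

Emit:
jog_arm --increments '[{"gripper": 8.5, "translation": [0.1, 0.4, 1.5], "twist": 0}, {"gripper": 8.5, "translation": [0.1, 0.4, 3.2], "twist": 0}, {"gripper": 8.5, "translation": [0.1, 0.4, 3.2], "twist": 0}, {"gripper": 8.5, "translation": [0.1, 0.4, 3.2], "twist": 0}, {"gripper": 8.5, "translation": [0.1, 0.4, 3.2], "twist": 0}, {"gripper": 8.5, "translation": [0.1, 0.4, 3.2], "twist": 0}, {"gripper": 5.5, "translation": [0.1, 0.4, 3.2], "twist": 0}, {"gripper": 5.5, "translation": [0.1, 0.4, 3.2], "twist": 0}]' --grip_force 60

```text
time: 5.2
eef_pos: [0.4343, -0.2611, 0.0026]
tcp_rot: [0.0, -0.142, 0.99, -0.0]
ft_force: [-5.8, 4.3, 57.5]
width: 0.0589
grip_force: 50.9
```

Emit:
jog_arm --increments '[{"gripper": 5.0, "translation": [0, 0, 0], "twist": 0}, {"gripper": 5.0, "translation": [0, 0, 0], "twist": 0}, {"gripper": 5.0, "translation": [0, 0, 0], "twist": 0}, {"gripper": 5.0, "translation": [0, 0, 0], "twist": 0}, {"gripper": 5.0, "translation": [0, 0, 0], "twist": 0}, {"gripper": 5.0, "translation": [0, 0, 0], "twist": 0}, {"gripper": 5.0, "translation": [0, 0, 0], "twist": 0}, {"gripper": 5.0, "translation": [0, 0, 0], "twist": 0}]'

```text
time: 6.0
eef_pos: [0.4343, -0.2611, 0.0029]
tcp_rot: [0.0, -0.142, 0.99, -0.0]
ft_force: [-1.1, 1.3, 8.9]
width: 0.0587
grip_force: 63.9
```

Emit:
jog_arm --increments '[{"gripper": 5.0, "translation": [0, 0, -1], "twist": 0}, {"gripper": 5.0, "translation": [0, 0, -3], "twist": 0}, {"gripper": 5.0, "translation": [0, 0, -5], "twist": 0}, {"gripper": 5.0, "translation": [0, 0, -5], "twist": 0}, {"gripper": 5.0, "translation": [0, 0, -5], "twist": 0}, {"gripper": 5.0, "translation": [0, 0, -5], "twist": 0}, {"gripper": 5.0, "translation": [0, 0, -5], "twist": 0}, {"gripper": 5.0, "translation": [0, 0, -5], "twist": 0}]'

```text
time: 6.8
eef_pos: [0.4337, -0.2606, 0.0516]
tcp_rot: [-0.0, -0.142, 0.99, 0.0]
ft_force: [0.7, 0.7, -0.9]
width: 0.0584
grip_force: 64.9
```

```bash
cat > fix.py <<'E'
from h import *
im=cv2.imread('pics/t.png');c=cam('top');g=cv2.GaussianBlur(cv2.cvtColor(im,6),(3,3),0).astype(float)
T=lambda p:np.array(p)/2.6+[190,150]
def edge(a,b,n=40):  # subpixel max gradient along normal
    a,b=T(a),T(b);u=(b-a)/np.linalg.norm(b-a);nn=np.array([-u[1],u[0]]);P=[]
    for k in np.linspace(.08,.92,n):
        p=a+k*(b-a);o=np.arange(-4,4.01,.1);q=(p+o[:,None]*nn).astype(np.float32)
        v=cv2.remap(g.astype(np.float32),q[None,:,0],q[None,:,1],cv2.INTER_LINEAR)[0]
        P.append(p+o[np.argmax(abs(np.gradient(v)))]*nn)
    w=onplane(c,P,.012)[:,:2].astype(np.float32)
    return cv2.fitLine(w,cv2.DIST_WELSCH,0,.001,.001).ravel()
def fixture():
    l=edge((216,318),(242,72));r=edge((342,328),(363,83));n0=edge((216,318),(342,328))
    A=lambda v:np.degrees(np.arctan(v[1]/v[0]))
    print('yaws',A(l),A(r),np.degrees(np.arctan2(-n0[0],n0[1]))%180)
    u=l[:2]*np.sign(l[0])+r[:2]*np.sign(r[0]);u/=np.linalg.norm(u);n=np.array([-u[1],u[0]])
    print('width',(l[2:]-r[2:])@n)
    o=u*(n0[2:]@u+.118)+n*((l[2:]+r[2:])@n/2);return o,np.arctan2(u[1],u[0])
E
python3 - <<'E'
from fix import *
o,y=fixture();print('fix',o,np.degrees(y));u=np.array([np.cos(y),np.sin(y)]);n=np.array([-u[1],u[0]])
s=state();print(s['eef_pos'],s['width'],s['ft_force'],s['torque'])
G=o+u*-.1335+n*-.006;print(G,goto([*G,.053],y+np.pi))
E
```

```text
yaws -6.5029507 -6.8700075 172.97932
width 0.10966469
fix [ 0.60014653 -0.02062777] -6.68648
[ 0.43372452 -0.26056898  0.05156328] 0.05839170065445214 [ 0.74168189  0.68767471 -0.89550771] [ 0.01564989  0.0324766  -0.00287682]
[ 0.46685594 -0.01104271] (array([-10.2 ,  23.01,  -0.13]), np.float64(0.4018662098566814))
```

Emit:
jog_arm --increments '[{"gripper": 5.0, "translation": [-1, 4, -0.1], "twist": 0.06}, {"gripper": 5.0, "translation": [-2, 8, -0.1], "twist": 0.15}, {"gripper": 5.0, "translation": [-4, 12, -0.1], "twist": 0.25}, {"gripper": 5.0, "translation": [-5, 16, -0.1], "twist": 0.34}, {"gripper": 5.0, "translation": [-6.5, 20, -0.1], "twist": 0.4}, {"gripper": 5.0, "translation": [-7.3, 24.2, -0.1], "twist": 0.4}, {"gripper": 5.0, "translation": [-7.3, 24.2, -0.1], "twist": 0.4}, {"gripper": 5.0, "translation": [-7.3, 24.2, -0.1], "twist": 0.4}]'

```text
time: 7.6
eef_pos: [0.4359, -0.0072, 0.053]
tcp_rot: [-0.0, 0.056, 0.998, -0.0]
ft_force: [0.9, 0.1, -1.9]
width: 0.0583
grip_force: 65.0
```

```bash
cat >> h.py <<'E'
FO=np.array([0.60015,-0.02063]);FY=np.radians(-6.686);U=np.array([np.cos(FY),np.sin(FY)]);N=np.array([-U[1],U[0]])
def fx(x,y,z): return [*(FO+U*x+N*y),z]
def here():
    s=state();d=s['eef_pos'][:2]-FO
    print('t',round(s['time'],2),'fix xy',(np.array([d@U,d@N])*1000).round(1),'z',round(s['eef_pos'][2]*1000,1),'yawerr deg',round(float(np.degrees(-goto([0,0,0],FY+np.pi)[1])),2),'F fix',(s['ft_force'][:2]@U).round(2),(s['ft_force'][:2]@N).round(2),s['ft_force'][2].round(2),'T',s['torque'].round(3),'w',round(s['width']*1000,1),'v',abs(s['joint_velocities']).max().round(3))
E
python3 - <<'E'
from h import *
here();print(goto(fx(-.1335,-.006,.053),FY+np.pi))
im=grab_frame('top');cv2.imwrite('pics/t3.png',cv2.resize(im[150:330,230:400],None,fx=3.3,fy=3.3,interpolation=2))
im=grab_frame('scene');cv2.imwrite('pics/s3.png',cv2.resize(im[190:390,200:420],None,fx=3,fy=3,interpolation=2))
E
```

```text
t 7.6 fix xy [-164.7   -5.8] z 53.0 yawerr deg -0.26 F fix 0.88 0.21 -1.86 T [-0.009  0.025  0.002] w 58.3 v 0.044
(array([-3.12, -0.03, -0.  ]), np.float64(0.0045011608866389885))
```

View pics/s3.png

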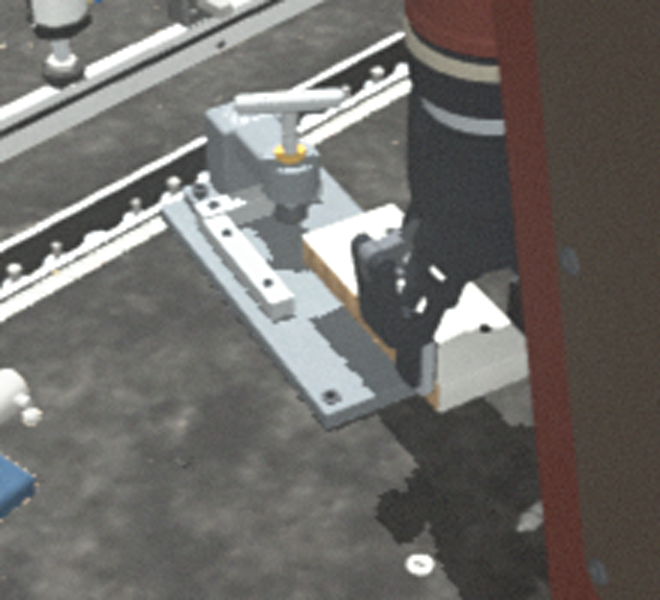

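Emit:
jog_arm --increments '[{"gripper": 5.0, "translation": [-1, 0, 0], "twist": 0.005}, {"gripper": 5.0, "translation": [-2, 0, 0], "twist": 0.005}, {"gripper": 5.0, "translation": [-3.1, 0, 1], "twist": 0.005}, {"gripper": 5.0, "translation": [-3.1, 0, 2], "twist": 0.005}, {"gripper": 5.0, "translation": [-3.1, 0, 3], "twist": 0.005}, {"gripper": 5.0, "translation": [-3.1, 0, 3.4], "twist": 0.005}, {"gripper": 5.0, "translation": [-3.1, 0, 3.6], "twist": 0.005}, {"gripper": 5.0, "translation": [-3.1, 0, 3.6], "twist": 0.005}]'

```text
time: 8.5
eef_pos: [0.4665, -0.0116, 0.017]
tcp_rot: [-0.0, 0.06, 0.998, 0.0]
ft_force: [0.2, 0.2, -1.0]
width: 0.0585
grip_force: 65.0
```

```bash
python3 -c "
from h import *
here()"
```

```text
t 8.5 fix xy [-133.8   -6.6] z 17.0 yawerr deg 0.18 F fix 0.18 0.25 -1.05 T [-0.018  0.053 -0.019] w 58.5 v 0.011
```

Emit:
jog_arm --increments '[{"gripper": 5.0, "translation": [0, 0, 0.1], "twist": 0}, {"gripper": 5.0, "translation": [0, 0, 0.2], "twist": 0}, {"gripper": 5.0, "translation": [0, 0, 0.2], "twist": 0}, {"gripper": 6.6, "translation": [0, 0, 0.2], "twist": 0}, {"gripper": 6.6, "translation": [0, 0, 0.2], "twist": 0}, {"gripper": 6.6, "translation": [0, 0, 0.2], "twist": 0}, {"gripper": 6.6, "translation": [0, 0, 0.2], "twist": 0}, {"gripper": 6.6, "translation": [0, 0, 0.2], "twist": 0}]'

```text
time: 9.3
eef_pos: [0.4669, -0.0117, 0.0152]
tcp_rot: [0.0, 0.06, 0.998, -0.0]
ft_force: [0.0, 0.2, 0.8]
width: 0.0656
grip_force: 0.0
```

```bash
python3 -c "
from h import *
here()"
```

```text
t 9.3 fix xy [-133.4   -6.6] z 15.2 yawerr deg 0.18 F fix -0.02 0.23 0.76 T [-0.008  0.08  -0.024] w 65.6 v 0.001
```

Emit:
jog_arm --increments '[{"gripper": 5.0, "translation": [0, 0, 0], "twist": 0}, {"gripper": 5.0, "translation": [0, 0, 0], "twist": 0}, {"gripper": 5.0, "translation": [0, 0, 0], "twist": 0}, {"gripper": 5.0, "translation": [0, 0, 0], "twist": 0}, {"gripper": 5.0, "translation": [0, 0, 0], "twist": 0}, {"gripper": 5.0, "translation": [0, 0, 0], "twist": 0}, {"gripper": 5.0, "translation": [0, 0, 0], "twist": 0}, {"gripper": 5.0, "translation": [0, 0, 0], "twist": 0}]' --grip_force 30

```text
time: 10.1
eef_pos: [0.467, -0.0116, 0.0154]
tcp_rot: [0.0, 0.06, 0.998, 0.0]
ft_force: [-0.9, 0.8, 5.7]
width: 0.059
grip_force: 32.3
```

```bash
python3 -c "
from h import *
here()"
```

```text
t 10.1 fix xy [-133.3   -6.6] z 15.4 yawerr deg 0.17 F fix -0.96 0.69 5.71 T [0.14  0.207 0.067] w 59.0 v 0.002
```

Emit:
jog_arm --increments '[{"gripper": 5.0, "translation": [-0.8, 0, 0], "twist": 0}, {"gripper": 5.0, "translation": [-1.6, 0, 0], "twist": 0}, {"gripper": 5.0, "translation": [-2.4, 0, 0], "twist": 0}, {"gripper": 5.0, "translation": [-3.2, 0, 0], "twist": 0}, {"gripper": 5.0, "translation": [-4.0, 0, 0], "twist": 0}, {"gripper": 5.0, "translation": [-4.8, 0, 0], "twist": 0}, {"gripper": 5.0, "translation": [-5.4, 0, 0], "twist": 0}, {"gripper": 5.0, "translation": [-5.4, 0, 0], "twist": 0}]'

```text
time: 10.9
eef_pos: [0.5211, -0.0181, 0.0155]
tcp_rot: [0.0, 0.06, 0.998, 0.0]
ft_force: [-0.4, 1.3, 5.8]
width: 0.0588
grip_force: 32.8
```

```bash
python3 -c "
from h import *
here()"
```

```text
t 10.9 fix xy [-78.8  -6.7] z 15.5 yawerr deg 0.18 F fix -0.56 1.24 5.77 T [0.16  0.046 0.041] w 58.8 v 0.015
```

Emit:
jog_arm --increments '[{"gripper": 5.0, "translation": [0, 0.2, 0], "twist": 0}, {"gripper": 5.0, "translation": [0, 0.4, 0], "twist": 0}, {"gripper": 5.0, "translation": [0, 0.5, 0], "twist": 0}, {"gripper": 5.0, "translation": [0, 0.5, 0], "twist": 0}, {"gripper": 5.0, "translation": [0, 0.5, 0], "twist": 0}, {"gripper": 5.0, "translation": [0, 0.5, 0], "twist": 0}, {"gripper": 5.0, "translation": [0, 0.5, 0], "twist": 0}, {"gripper": 5.0, "translation": [0, 0.5, 0], "twist": 0}]'

```text
time: 11.7
eef_pos: [0.5216, -0.0132, 0.0155]
tcp_rot: [0.001, 0.06, 0.998, -0.0]
ft_force: [1.1, -1.3, 5.9]
width: 0.059
grip_force: 32.7
```

```bash
python3 -c "
from h import *
here()"
```

```text
t 11.7 fix xy [-78.8  -1.8] z 15.5 yawerr deg 0.18 F fix 1.25 -1.19 5.92 T [-0.232 -0.125 -0.099] w 59.0 v 0.001
```

Emit:
jog_arm --increments '[{"gripper": 5.0, "translation": [0, 0.05, 0], "twist": 0}, {"gripper": 5.0, "translation": [0, 0.1, 0], "twist": 0}, {"gripper": 5.0, "translation": [0, 0.1, 0], "twist": 0}, {"gripper": 5.0, "translation": [0, 0.1, 0], "twist": 0}, {"gripper": 5.0, "translation": [0, 0.1, 0], "twist": 0}, {"gripper": 5.0, "translation": [0, 0.1, 0], "twist": 0}, {"gripper": 5.0, "translation": [0, 0.1, 0], "twist": 0}, {"gripper": 5.0, "translation": [0, 0.1, 0], "twist": 0}]'

```text
time: 12.5
eef_pos: [0.5217, -0.0124, 0.0154]
tcp_rot: [0.0, 0.06, 0.998, -0.0]
ft_force: [0.1, -2.0, 5.6]
width: 0.0591
grip_force: 32.7
```

```bash
python3 -c "
from h import *
here()"
```

```text
t 12.5 fix xy [-78.9  -0.9] z 15.4 yawerr deg 0.19 F fix 0.29 -1.95 5.59 T [-0.324 -0.046 -0.07 ] w 59.1 v 0.002
```

Emit:
jog_arm --increments '[{"gripper": 5.0, "translation": [0, 0.05, 0], "twist": 0}, {"gripper": 5.0, "translation": [0, 0.1, 0], "twist": 0}, {"gripper": 5.0, "translation": [0, 0.1, 0], "twist": 0}, {"gripper": 5.0, "translation": [0, 0.1, 0], "twist": 0}, {"gripper": 5.0, "translation": [0, 0.1, 0], "twist": 0}, {"gripper": 5.0, "translation": [0, 0.1, 0], "twist": 0}, {"gripper": 5.0, "translation": [0, 0.1, 0], "twist": 0}, {"gripper": 5.0, "translation": [0, 0.1, 0], "twist": 0}]'

```text
time: 13.3
eef_pos: [0.5217, -0.012, 0.0155]
tcp_rot: [0.0, 0.06, 0.998, -0.001]
ft_force: [-0.2, -5.4, 5.9]
width: 0.0588
grip_force: 32.7
```

```bash
python3 -c "
from h import *
here()"
```

```text
t 13.3 fix xy [-78.9  -0.5] z 15.5 yawerr deg 0.23 F fix 0.47 -5.43 5.91 T [-0.932  0.101 -0.308] w 58.8 v 0.002
```

Emit:
jog_arm --increments '[{"gripper": 5.0, "translation": [0, 0.05, 0], "twist": 0}, {"gripper": 5.0, "translation": [0, 0.1, 0], "twist": 0}, {"gripper": 5.0, "translation": [0, 0.1, 0], "twist": 0}, {"gripper": 5.0, "translation": [0, 0.1, 0], "twist": 0}, {"gripper": 5.0, "translation": [0, 0.1, 0], "twist": 0}, {"gripper": 5.0, "translation": [0, 0.1, 0], "twist": 0}, {"gripper": 5.0, "translation": [0, 0.1, 0], "twist": 0}, {"gripper": 5.0, "translation": [0, 0.1, 0], "twist": 0}]'

```text
time: 14.1
eef_pos: [0.5216, -0.0116, 0.0155]
tcp_rot: [0.0, 0.061, 0.998, -0.001]
ft_force: [-0.3, -8.6, 6.3]
width: 0.0589
grip_force: 32.8
```

```bash
python3 -c "
from h import *
here()"
```

```text
t 14.1 fix xy [-79.   -0.2] z 15.5 yawerr deg 0.28 F fix 0.76 -8.61 6.33 T [-1.647  0.292 -0.636] w 58.9 v 0.001
```

Emit:
jog_arm --increments '[{"gripper": 5.0, "translation": [-0.1, 0, 0], "twist": 0}, {"gripper": 5.0, "translation": [-0.2, 0, 0], "twist": 0}, {"gripper": 5.0, "translation": [-0.3, 0, 0], "twist": 0}, {"gripper": 5.0, "translation": [-0.35, 0, 0], "twist": 0}, {"gripper": 5.0, "translation": [-0.4, 0, 0], "twist": 0}, {"gripper": 5.0, "translation": [-0.4, 0, 0], "twist": 0}, {"gripper": 5.0, "translation": [-0.4, 0, 0], "twist": 0}, {"gripper": 5.0, "translation": [-0.4, 0, 0], "twist": 0}]'

```text
time: 14.9
eef_pos: [0.5217, -0.0116, 0.0154]
tcp_rot: [-0.003, 0.061, 0.998, -0.001]
ft_force: [-15.6, -9.0, 23.3]
width: 0.0591
grip_force: 34.6
```

```bash
python3 -c "
from h import *
here()"
```

```text
t 14.9 fix xy [-79.   -0.2] z 15.4 yawerr deg 0.28 F fix -14.42 -10.71 23.29 T [-1.207  3.091 -0.617] w 59.1 v 0.001
```

Emit:
jog_arm --increments '[{"gripper": 5.0, "translation": [-0.05, 0, 0], "twist": 0}, {"gripper": 5.0, "translation": [-0.1, 0, 0], "twist": 0}, {"gripper": 5.0, "translation": [-0.1, 0, 0], "twist": 0}, {"gripper": 5.0, "translation": [-0.1, 0, 0], "twist": 0}, {"gripper": 5.0, "translation": [-0.1, 0, 0], "twist": 0}, {"gripper": 5.0, "translation": [-0.1, 0, 0], "twist": 0}, {"gripper": 5.0, "translation": [-0.1, 0, 0], "twist": 0}, {"gripper": 5.0, "translation": [-0.1, 0, 0], "twist": 0}]'

```text
time: 15.7
eef_pos: [0.5219, -0.0116, 0.0153]
tcp_rot: [-0.004, 0.061, 0.998, -0.001]
ft_force: [-18.1, -7.6, 25.0]
width: 0.059
grip_force: 35.0
```

```bash
python3 -c "
from h import *
here()"
```

```text
t 15.7 fix xy [-78.8  -0.1] z 15.3 yawerr deg 0.28 F fix -17.11 -9.7 24.96 T [-1.209  3.703 -0.664] w 59.0 v 0.001
```

Run:
```python
from h import *
im=grab_frame('top');cv2.imwrite('pics/t4f.png',im);a=cv2.resize(im[155:285,255:345],None,fx=4.4,fy=4.4,interpolation=2)
im=grab_frame('scene');cv2.imwrite('pics/s4f.png',im);b=cv2.resize(im[195:325,245:335],None,fx=4.4,fy=4.4,interpolation=2)
cv2.imwrite('pics/c4.png',np.hstack([a,b]))
```

```text
(no output)
```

View pics/c4.png

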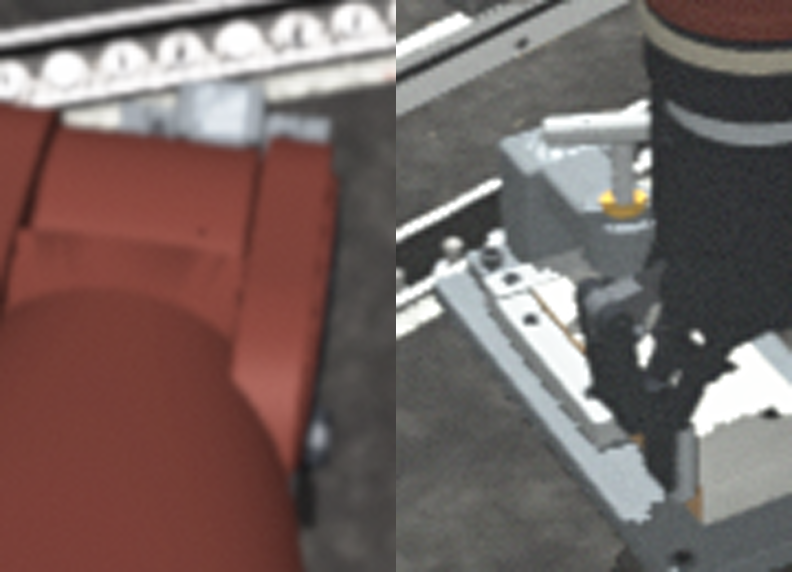

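The scene half shows the board's far corner at the end stop at (530,290). Its near-left bottom corner is at about (697,522), and the T-bar is clear of the gripper.

Run:
```python
from h import *
c=cam('scene')
F=lambda w:(np.array([(w[:2]-FO)@U,(w[:2]-FO)@N])*1000).round(1)
Q=lambda p:(p[0]-396)/4.4+245,
q=lambda p:[(p[0]-396)/4.4+245,p[1]/4.4+195]
for n,p,z in(('nearL bot',(697,522),.012),('near edge bot right',(790,489),.012),('nearL top',(697,437),.031),('farL top at stop',(531,288),.031)):
    print(n,F(onplane(c,[q(p)],z)[0]))
# original scene reference points for bias: bed near corners, true (-118,+-55)
S=lambda p:np.array(p)/2.6+[230,190]
print(F(onplane(c,[S((207,355))],.012)[0]),F(onplane(c,[S((348,302))],.012)[0]))
for P in([-.09,.03,.012],[-.09,-.03,.012],[.055,.03,.031],[-.09,.03,.031]):
    u=proj(c,fx(*P))[0];print(P,[(u[0]-245)*4.4+396,(u[1]-195)*4.4])
```

```text
nearL bot [-91.2  30.7]
near edge bot right [-92.7 -10.2]
nearL top [-67.1  17.1]
farL top at stop [49.4 30.2]
[-115.2   51.5] [-117.6  -53.9]
[-0.09, 0.03, 0.012] [np.float64(696.9534080544281), np.float64(519.5145423573993)]
[-0.09, -0.03, 0.012] [np.float64(829.54906520432), np.float64(468.34224338372)]
[0.055, 0.03, 0.031] [np.float64(525.4072165623184), np.float64(280.72048348840246)]
[-0.09, 0.03, 0.031] [np.float64(697.1833258117161), np.float64(482.3228323396243)]
```

Emit:
jog_arm --increments '[{"gripper": 7.0, "translation": [0.2, -0.1, 0], "twist": 0}, {"gripper": 7.4, "translation": [0.4, -0.2, 0], "twist": 0}, {"gripper": 8.0, "translation": [0.4, -0.2, 0], "twist": 0}, {"gripper": 8.5, "translation": [0.4, -0.2, 0], "twist": 0}, {"gripper": 8.5, "translation": [0.4, -0.2, 0], "twist": 0}, {"gripper": 8.5, "translation": [0.4, -0.2, -3], "twist": 0}, {"gripper": 8.5, "translation": [2, -0.2, -8], "twist": 0}, {"gripper": 8.5, "translation": [6, -0.2, -12], "twist": 0}]'

```text
time: 16.6
eef_pos: [0.4747, -0.0067, 0.1309]
tcp_rot: [0.002, 0.06, 0.998, -0.0]
ft_force: [1.7, -0.9, 0.9]
width: 0.0847
grip_force: 0.0
```

Emit:
jog_arm --increments '[{"gripper": 8.5, "translation": [6, 0, -3], "twist": 0}, {"gripper": 8.5, "translation": [6, 0, -3], "twist": 0}, {"gripper": 8.5, "translation": [6, 0, -3], "twist": 0}, {"gripper": 8.5, "translation": [6, 0, -3], "twist": 0}, {"gripper": 8.5, "translation": [6, 0, -3], "twist": 0}, {"gripper": 8.5, "translation": [6, 0, -3], "twist": 0}, {"gripper": 8.5, "translation": [6, 0, -3], "twist": 0}, {"gripper": 8.5, "translation": [6, 0, -3], "twist": 0}]'

```text
time: 17.4
eef_pos: [0.4132, 0.0008, 0.1584]
tcp_rot: [-0.0, 0.06, 0.998, 0.0]
ft_force: [0.7, -0.2, -0.8]
width: 0.085
grip_force: 0.0
```

Run:
```python
from h import *
here()
w=grab_frame('wrist');t=grab_frame('top');s=grab_frame('scene')
for n,i in zip('wts',(w,t,s)):cv2.imwrite(f'pics/{n}5f.png',i)
a=cv2.resize(t[155:285,265:345],None,fx=4.6,fy=4.6,interpolation=2)
b=cv2.resize(s[195:325,245:335],None,fx=4.6,fy=4.6,interpolation=2)
cv2.imwrite('pics/c5.png',np.hstack([a,b]))
```

```text
t 17.4 fix xy [-188.2   -0.4] z 158.4 yawerr deg 0.18 F fix 0.77 -0.15 -0.85 T [ 0.015 -0.008  0.039] w 85.0 v 0.007
```

View pics/c5.png

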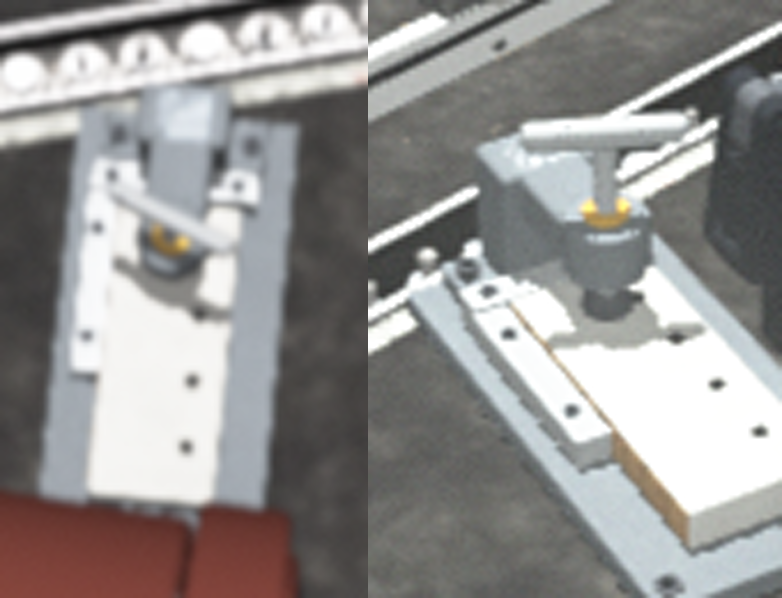

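View pics/w5f.png

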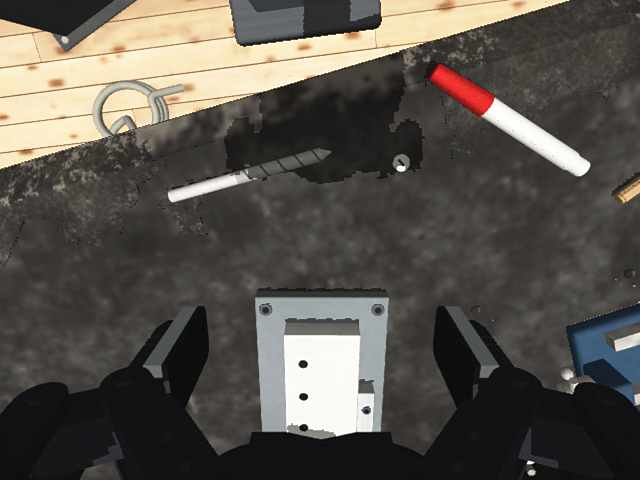

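The wrist view shows the bed's near edge at row about 297 and the board's near face from about row 321 (bottom) to 335 (top), columns 285-359. The right-hand fence starts at (366,381). The other views show the board flush along the fence and up at the end stop.

Run:
```python
from h import *
im=cv2.imread('pics/w5f.png');c=cam('wrist');g=cv2.cvtColor(im,6).astype(float)
F=lambda p,z:(np.array([(onplane(c,[p],z)[0][:2]-FO)@U,(onplane(c,[p],z)[0][:2]-FO)@N])*1000).round(1)
v=g[280:345,295:350].mean(1).round(0);print(list(enumerate(v,280)))
h=g[340:345].mean(0).round(0)
print(list(enumerate(h[250:395],250)))
for r,z in((297,.012),(320.5,.012),(334.5,.031)):
  print(r,F((320,r),z),F((285,r),z),F((359,r),z))
```

```text
[(280, np.float64(61.0)), (281, np.float64(63.0)), (282, np.float64(64.0)), (283, np.float64(64.0)), (284, np.float64(64.0)), (285, np.float64(64.0)), (286, np.float64(64.0)), (287, np.float64(63.0)), (288, np.float64(47.0)), (289, np.float64(29.0)), (290, np.float64(28.0)), (291, np.float64(40.0)), (292, np.float64(52.0)), (293, np.float64(52.0)), (294, np.float64(52.0)), (295, np.float64(49.0)), (296, np.float64(52.0)), (297, np.float64(113.0)), (298, np.float64(151.0)), (299, np.float64(168.0)), (300, np.float64(167.0)), (301, np.float64(166.0)), (302, np.float64(166.0)), (303, np.float64(165.0)), (304, np.float64(166.0)), (305, np.float64(166.0)), (306, np.float64(166.0)), (307, np.float64(167.0)), (308, np.float64(167.0)), (309, np.float64(168.0)), (310, np.float64(167.0)), (311, np.float64(167.0)), (312, np.float64(167.0)), (313, np.float64(167.0)), (314, np.float64(167.0)), (315, np.float64(167.0)), (316, np.float64(169.0)), (317, np.float64(171.0)), (318, np.float64(137.0)), (319, np.float64(84.0)), (320, np.float64(68.0)), (321, np.float64(69.0)), (322, np.float64(70.0)), (3
[... 3769 characters left out ...]
loat64(171.0)), (374, np.float64(171.0)), (375, np.float64(172.0)), (376, np.float64(171.0)), (377, np.float64(171.0)), (378, np.float64(172.0)), (379, np.float64(170.0)), (380, np.float64(171.0)), (381, np.float64(170.0)), (382, np.float64(169.0)), (383, np.float64(171.0)), (384, np.float64(173.0)), (385, np.float64(154.0)), (386, np.float64(77.0)), (387, np.float64(63.0)), (388, np.float64(67.0)), (389, np.float64(69.0)), (390, np.float64(71.0)), (391, np.float64(71.0)), (392, np.float64(73.0)), (393, np.float64(73.0)), (394, np.float64(73.0))]
297 [-118.6   -1.8] [-118.6  -30.3] [-118.5   30.1]
320.5 [-96.8  -1.8] [-96.9 -31. ] [-96.7  30.7]
334.5 [-95.5  -1.8] [-95.6 -29.4] [-95.4  29. ]
```

Emit:
jog_arm --increments '[{"gripper": 0, "translation": [-5, 0, 0], "twist": 0.003}, {"gripper": 0, "translation": [-6, 0, 4], "twist": 0.003}, {"gripper": 0, "translation": [-6, 0, 8], "twist": 0.003}, {"gripper": 0, "translation": [-6, 0, 11], "twist": 0.003}, {"gripper": 0, "translation": [-6, 0, 13], "twist": 0.003}, {"gripper": 0, "translation": [-6, 0, 13.5], "twist": 0.003}, {"gripper": 0, "translation": [-6, 0, 13.5], "twist": 0.003}, {"gripper": 0, "translation": [-6, 0, 13.5], "twist": 0.003}]'

```text
time: 18.35
eef_pos: [0.4735, -0.0064, 0.0248]
tcp_rot: [0.001, 0.061, 0.998, -0.0]
ft_force: [0.3, -0.2, 0.0]
width: 0.0001
grip_force: 0.0
```

```bash
python3 -c "
from h import *
here()
print(camera_model('wrist')['tool_from_camera'])
im=cv2.imread('pics/t5f.png');c=cam('top')
F=lambda p,z:(np.array([(onplane(c,[p],z)[0][:2]-FO)@U,(onplane(c,[p],z)[0][:2]-FO)@N])*1000).round(1)
for p,z in(((238,207),.031),((238,207),.028),((90,497),.031),((214,503),.031),((258,208),.028),((220,205),.031),((75,372),.026)):print(p,F((265+p[0]/4.6,155+p[1]/4.6),z))
"
```

```text
t 18.35 fix xy [-127.5   -0.7] z 24.8 yawerr deg 0.35 F fix 0.3 -0.19 0.05 T [ 0.015  0.03  -0.02 ] w 0.1 v 0.011
[[ 1.17401971e-03 -9.51001170e-01 -3.09185053e-01  7.99375745e-02]
 [ 9.99999243e-01  1.00284286e-03  7.12563820e-04 -9.00100386e-04]
 [-3.67585002e-04 -3.09185656e-01  9.51001627e-01 -1.43599512e-01]
 [ 0.00000000e+00  0.00000000e+00  0.00000000e+00  1.00000000e+00]]
(238, 207) [ 50.8 -30.8]
(238, 207) [ 51.5 -30.8]
(90, 497) [-97.3  27.6]
(214, 503) [-94.9 -32.1]
(258, 208) [ 51.8 -40.6]
(220, 205) [ 51.  -21.9]
(75, 372) [-36.9  41.1]
```

Emit:
jog_arm --increments '[{"gripper": 0, "translation": [-0.8, 0.07, 0], "twist": 0.006}, {"gripper": 0, "translation": [-1.2, 0.07, 0], "twist": 0.006}, {"gripper": 0, "translation": [-1.5, 0.07, 0], "twist": 0.006}, {"gripper": 0, "translation": [-1.7, 0.07, 0], "twist": 0.006}, {"gripper": 0, "translation": [-1.9, 0.07, 0], "twist": 0.006}, {"gripper": 0, "translation": [-2.0, 0.07, 0], "twist": 0.006}, {"gripper": 0, "translation": [-2.0, 0.07, 0], "twist": 0.006}, {"gripper": 0, "translation": [-2.0, 0.07, 0], "twist": 0.006}]'

```text
time: 19.15
eef_pos: [0.4924, -0.008, 0.0238]
tcp_rot: [-0.0, 0.064, 0.998, 0.0]
ft_force: [-0.0, -0.3, -0.3]
width: -0.0001
grip_force: 0.0
```

```bash
python3 -c "
from h import *
here()"
```

```text
t 19.15 fix xy [-108.5   -0. ] z 23.8 yawerr deg 0.69 F fix -0.01 -0.34 -0.25 T [ 0.003 -0.049  0.009] w -0.1 v 0.002
```

Emit:
jog_arm --increments '[{"gripper": 0, "translation": [-0.1, 0, 0], "twist": 0}, {"gripper": 0, "translation": [-0.2, 0, 0], "twist": 0}, {"gripper": 0, "translation": [-0.3, 0, 0], "twist": 0}, {"gripper": 0, "translation": [-0.3, 0, 0], "twist": 0}, {"gripper": 0, "translation": [-0.3, 0, 0], "twist": 0}, {"gripper": 0, "translation": [-0.3, 0, 0], "twist": 0}, {"gripper": 0, "translation": [-0.3, 0, 0], "twist": 0}, {"gripper": 0, "translation": [-0.3, 0, 0], "twist": 0}]'

```text
time: 19.95
eef_pos: [0.4955, -0.0085, 0.0238]
tcp_rot: [-0.0, 0.064, 0.998, 0.0]
ft_force: [0.6, 0.2, 0.2]
width: -0.0
grip_force: 0.0
```

```bash
python3 -c "
from h import *
here()"
```

```text
t 19.95 fix xy [-1.053e+02 -1.000e-01] z 23.8 yawerr deg 0.69 F fix 0.59 0.28 0.24 T [-0.025  0.032  0.019] w -0.0 v 0.002
```

Emit:
jog_arm --increments '[{"gripper": 0, "translation": [-0.1, 0, 0], "twist": -0.012}, {"gripper": 0, "translation": [-0.2, 0, 0], "twist": -0.012}, {"gripper": 0, "translation": [-0.3, 0, 0], "twist": -0.012}, {"gripper": 0, "translation": [-0.4, 0, 0], "twist": -0.012}, {"gripper": 0, "translation": [-0.4, 0, 0], "twist": -0.012}, {"gripper": 0, "translation": [-0.4, 0, 0], "twist": -0.012}, {"gripper": 0, "translation": [-0.4, 0, 0], "twist": -0.012}, {"gripper": 0, "translation": [-0.4, 0, 0], "twist": -0.012}]'

```text
time: 20.75
eef_pos: [0.4993, -0.0089, 0.0237]
tcp_rot: [-0.0, 0.058, 0.998, 0.0]
ft_force: [-3.7, 0.5, 0.9]
width: 0.0002
grip_force: 1.3
```

```bash
python3 -c "
from h import *
here()"
```

```text
t 20.75 fix xy [-1.016e+02 -1.000e-01] z 23.7 yawerr deg 0.01 F fix -3.76 0.02 0.94 T [-0.01   0.567 -0.041] w 0.2 v 0.001
```

Emit:
jog_arm --increments '[{"gripper": 0, "translation": [-0.1, 0, 0], "twist": 0}, {"gripper": 0, "translation": [-0.2, 0, 0], "twist": 0}, {"gripper": 0, "translation": [-0.3, 0, 0], "twist": 0}, {"gripper": 0, "translation": [-0.3, 0, 0], "twist": 0}, {"gripper": 0, "translation": [-0.3, 0, 0], "twist": 0}, {"gripper": 0, "translation": [-0.3, 0, 0], "twist": 0}, {"gripper": 0, "translation": [-0.3, 0, 0], "twist": 0}, {"gripper": 0, "translation": [-0.3, 0, 0], "twist": 0}]'

```text
time: 21.55
eef_pos: [0.4994, -0.0089, 0.0233]
tcp_rot: [-0.003, 0.058, 0.998, 0.0]
ft_force: [-11.7, 0.7, 7.1]
width: -0.0001
grip_force: 5.9
```

```bash
python3 -c "
from h import *
here()"
```

```text
t 21.55 fix xy [-1.014e+02 -1.000e-01] z 23.3 yawerr deg 0.0 F fix -11.71 -0.69 7.1 T [ 0.086  2.431 -0.063] w -0.1 v 0.002
```

Emit:
jog_arm --increments '[{"gripper": 0, "translation": [0.7, 0, 0], "twist": 0}, {"gripper": 0, "translation": [2, 0, 0], "twist": 0}, {"gripper": 0, "translation": [4, 0, -3], "twist": 0}, {"gripper": 3, "translation": [6, 0, -7], "twist": 0}, {"gripper": 8.5, "translation": [8, 0, -11], "twist": 0}, {"gripper": 8.5, "translation": [8.6, 0, -13.5], "twist": 0}, {"gripper": 8.5, "translation": [8.6, 0, -13.5], "twist": 0}, {"gripper": 8.5, "translation": [8.6, 0, -13.5], "twist": 0}]'

```text
time: 22.35
eef_pos: [0.4181, 0.0006, 0.1593]
tcp_rot: [0.001, 0.058, 0.998, -0.0]
ft_force: [0.2, -0.3, -0.3]
width: 0.0725
grip_force: 0.0
```

```bash
cat > meas.py <<'E'
from h import *
here();s=state();im=grab_frame('wrist');cv2.imwrite('pics/w6f.png',im);c=cam('wrist',s);g=cv2.cvtColor(im,6).astype(float)
F=lambda p,z:(np.array([(onplane(c,[p],z)[0][:2]-FO)@U,(onplane(c,[p],z)[0][:2]-FO)@N])*1000).round(1)
for a,b in((292,315),(325,352)):
    r=max(range(255,375),key=lambda k:0) 
v=g[:,300:345].mean(1);d=np.diff(v)
bed=[i+1 for i in range(250,400) if d[i]>40 and v[i+2]<210 and v[i+2]>130][:1];top=[i+1 for i in range(250,400) if d[i]>60 and v[i+2]>235][:1]
print(bed,top,[int(x) for x in v[(top[0]-22):(top[0]+3)]])
print('bed near',F((320,bed[0]),.012),'board near top',F((320,top[0]),.031))
for rr in(top[0]+8,top[0]+30,top[0]+50):
    h=g[rr];w=np.where(h[265:380]>225)[0]+265;print(rr,w.min(),w.max(),F((w.min()-.5,rr),.031),F((w.max()+.5,rr),.031))
E
python3 meas.py
```

```text
t 22.35 fix xy [-183.3   -0.2] z 159.3 yawerr deg 0.01 F fix 0.21 -0.29 -0.31 T [0.004 0.02  0.036] w 72.5 v 0.034
[290] [333] [167, 167, 167, 168, 170, 142, 94, 70, 68, 70, 86, 97, 98, 100, 101, 103, 105, 107, 108, 109, 106, 110, 197, 255, 252]
bed near [-119.    -1.3] board near top [-90.9  -1.2]
341 283 358 [-83.5 -31.1] [-83.6  29.4]
363 284 357 [-62.8 -30.9] [-62.9  29.2]
383 285 356 [-43.3 -30.6] [-43.3  29. ]
```

Run:
```python
from h import *
im=cv2.imread('pics/t.png');c=cam('top')
ft=grab_frame('top');r=trace('t_bar','top')
for q in r[:2]:
    p=np.argwhere(q['pixels'])[:,::-1];a=cv2.fitLine(p.astype(np.float32),cv2.DIST_HUBER,0,.01,.01).ravel();print(q['conf'],len(p),p.min(0),p.max(0),np.round(a,2))
    w=onplane(c,p,.118)[:,:2];v=cv2.fitLine(w.astype(np.float32),cv2.DIST_HUBER,0,.001,.001).ravel();print('yaw',np.degrees(np.arctan2(v[1],v[0])),'mean',w.mean(0),cv2.minAreaRect(w.astype(np.float32)*1000))
grab_frame('scene');c2=cam('scene')
for q in trace('t_bar','scene')[:2]:
    p=np.argwhere(q['pixels'])[:,::-1];print(q['conf'],len(p),p.min(0),p.max(0))
cv2.imwrite('pics/b.png',np.hstack([cv2.resize(i[180:225,270:330],None,fx=6.6,fy=6.6,interpolation=2) for i in(im,ft)]))
s=state();print(s['joint_pos'].round(3))
```

```text
0.58 177 [288 194] [315 210] [  0.9    0.45 301.53 201.79]
yaw 61.64018 mean [ 0.62510409 -0.02423818] ((623.6206665039062, -23.565153121948242), (62.935340881347656, 14.936198234558105), 61.515846252441406)
0.88 402 [278 219] [314 264]
0.6 4153 [254 220] [364 331]
[-0.174  0.151 -0.544  0.878  0.    -0.057]
```

View pics/b.png

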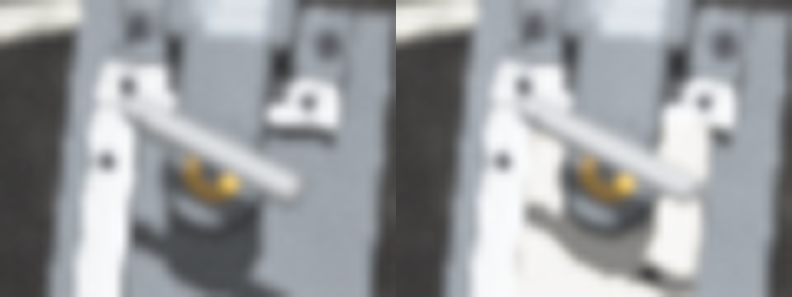

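The pair shows the T-bar in the same place before and after the slide, centre about (215,148) in the left half and running down to the right. The board's white face is now below it.

```bash
python3 -c "
from h import *
print(goto([.6248,-.0242,.16],np.radians(242.3)))"
```

```text
(array([-20.96,  -0.05,  -0.25]), np.float64(-1.2041673672044393))
```

Emit:
jog_arm --increments '[{"gripper": 8.5, "translation": [-3, 0, -0.3], "twist": -0.15}, {"gripper": 8.5, "translation": [-6, 0, -0.3], "twist": -0.3}, {"gripper": 8.5, "translation": [-9, 0, -0.3], "twist": -0.45}, {"gripper": 8.5, "translation": [-12, 0, -0.3], "twist": -0.6}, {"gripper": 8.5, "translation": [-15, 0, -0.3], "twist": -0.75}, {"gripper": 8.5, "translation": [-18, 0, -0.3], "twist": -0.9}, {"gripper": 8.5, "translation": [-20, 0, -0.3], "twist": -1.05}, {"gripper": 8.5, "translation": [-21, -0.05, -0.3], "twist": -1.2}]'

```text
time: 23.4
eef_pos: [0.627, -0.0245, 0.1602]
tcp_rot: [-0.0, -0.518, 0.855, 0.0]
ft_force: [-1.1, 0.4, -0.1]
width: 0.0849
grip_force: 0.0
```

Emit:
jog_arm --increments '[{"gripper": 8.5, "translation": [0, 0, 0], "twist": 0}, {"gripper": 8.5, "translation": [0, 0, 0], "twist": 0}, {"gripper": 8.5, "translation": [0, 0, 0], "twist": 0}, {"gripper": 8.5, "translation": [0, 0, 0], "twist": 0}, {"gripper": 8.5, "translation": [0, 0, 0], "twist": 0}, {"gripper": 8.5, "translation": [0, 0, 0], "twist": 0}, {"gripper": 8.5, "translation": [0, 0, 0], "twist": 0}, {"gripper": 8.5, "translation": [0, 0, 0], "twist": 0}]'

```text
time: 24.2
eef_pos: [0.6256, -0.0243, 0.1619]
tcp_rot: [0.0, -0.515, 0.857, -0.0]
ft_force: [-0.3, 0.5, 0.3]
width: 0.0848
grip_force: 0.0
```

```bash
python3 -c "
from h import *
here();print(goto([.6248,-.0242,.099],np.radians(242.3)),state()['joint_pos'].round(2))"
```

```text
t 24.2 fix xy [25.7 -0.6] z 161.9 yawerr deg -68.74 F fix -0.38 0.51 0.31 T [-0.019  0.007  0.068] w 84.8 v 0.002
(array([0.03, 0.08, 6.29]), np.float64(-0.004339200546837674)) [-0.16  0.52  0.02  1.07  0.   -1.24]
```

Emit:
jog_arm --increments '[{"gripper": 8.5, "translation": [0, 0.1, 2], "twist": 0}, {"gripper": 8.5, "translation": [0, 0.1, 4], "twist": 0}, {"gripper": 8.5, "translation": [0, 0.1, 6.2], "twist": 0}, {"gripper": 8.5, "translation": [0, 0.1, 6.2], "twist": 0}, {"gripper": 8.5, "translation": [0, 0.1, 6.2], "twist": 0}, {"gripper": 5, "translation": [0, 0.1, 6.2], "twist": 0}, {"gripper": 3, "translation": [0, 0.1, 6.2], "twist": 0}, {"gripper": 2, "translation": [0, 0.1, 6.2], "twist": 0}]' --grip_force 40

```text
time: 25.0
eef_pos: [0.6253, -0.0239, 0.1008]
tcp_rot: [0.001, -0.516, 0.857, -0.0]
ft_force: [0.8, 0.9, 0.1]
width: 0.0437
grip_force: 0.0
```

```bash
python3 -c "
from h import *
here()"
```

```text
t 25.0 fix xy [25.3 -0.3] z 100.8 yawerr deg -68.75 F fix 0.64 1.02 0.06 T [0.035 0.023 0.014] w 43.7 v 0.006
```

Emit:
jog_arm --increments '[{"gripper": 1.5, "translation": [0, 0, 0], "twist": 0}, {"gripper": 1.3, "translation": [0, 0, 0], "twist": 0}, {"gripper": 1.1, "translation": [0, 0, 0], "twist": 0}, {"gripper": 0.5, "translation": [0, 0, 0], "twist": 0}, {"gripper": 0.5, "translation": [0, 0, 0], "twist": 0}, {"gripper": 0.5, "translation": [0, 0, 0], "twist": 0}, {"gripper": 0.5, "translation": [0, 0, 0], "twist": 0}, {"gripper": 0.5, "translation": [0, 0, 0], "twist": 0}]'

```text
time: 25.8
eef_pos: [0.6247, -0.0237, 0.1]
tcp_rot: [0.0, -0.516, 0.857, 0.0]
ft_force: [-3.9, 0.6, 6.1]
width: 0.009
grip_force: 40.1
```

```bash
python3 -c "
from h import *
here()"
```

```text
t 25.8 fix xy [24.7 -0.2] z 100.0 yawerr deg -68.75 F fix -3.93 0.15 6.14 T [ 0.138  0.589 -0.027] w 9.0 v 0.001
```

Emit:
jog_arm --increments '[{"gripper": 0.5, "translation": [0, 0, 0.02], "twist": 0.08}, {"gripper": 0.5, "translation": [0, 0, 0.03], "twist": 0.16}, {"gripper": 0.5, "translation": [0, 0, 0.05], "twist": 0.24}, {"gripper": 0.5, "translation": [0, 0, 0.06], "twist": 0.3}, {"gripper": 0.5, "translation": [0, 0, 0.06], "twist": 0.3}, {"gripper": 0.5, "translation": [0, 0, 0.06], "twist": 0.3}, {"gripper": 0.5, "translation": [0, 0, 0.06], "twist": 0.3}, {"gripper": 0.5, "translation": [0, 0, 0.06], "twist": 0.3}]'

```text
time: 26.6
eef_pos: [0.6248, -0.0238, 0.0994]
tcp_rot: [0.0, -0.382, 0.924, -0.0]
ft_force: [-2.6, 0.6, 5.5]
width: 0.0093
grip_force: 40.1
```

```bash
python3 -c "
from h import *
here()"
```

```text
t 26.6 fix xy [24.8 -0.3] z 99.4 yawerr deg -51.56 F fix -2.64 0.32 5.5 T [ 0.055  0.448 -0.061] w 9.3 v 0.001
```

Emit:
jog_arm --increments '[{"gripper": 0.5, "translation": [0, 0, 0.02], "twist": 0.08}, {"gripper": 0.5, "translation": [0, 0, 0.03], "twist": 0.16}, {"gripper": 0.5, "translation": [0, 0, 0.05], "twist": 0.2}, {"gripper": 0.5, "translation": [0, 0, 0.05], "twist": 0.2}, {"gripper": 0.5, "translation": [0, 0, 0.05], "twist": 0.2}, {"gripper": 0.5, "translation": [0, 0, 0.05], "twist": 0.2}, {"gripper": 0.5, "translation": [0, 0, 0.05], "twist": 0.2}, {"gripper": 0.5, "translation": [0, 0, 0.05], "twist": 0.2}]'

```text
time: 27.4
eef_pos: [0.6249, -0.0239, 0.099]
tcp_rot: [0.0, -0.287, 0.958, -0.0]
ft_force: [-2.3, -0.0, 5.7]
width: 0.0088
grip_force: 40.2
```

```bash
python3 -c "
from h import *
here()"
```

```text
t 27.4 fix xy [24.9 -0.4] z 99.0 yawerr deg -40.09 F fix -2.32 -0.29 5.71 T [ 0.021  0.44  -0.055] w 8.8 v 0.001
```

Emit:
jog_arm --increments '[{"gripper": 0.5, "translation": [0, 0, 0.02], "twist": 0.08}, {"gripper": 0.5, "translation": [0, 0, 0.03], "twist": 0.16}, {"gripper": 0.5, "translation": [0, 0, 0.05], "twist": 0.24}, {"gripper": 0.5, "translation": [0, 0, 0.06], "twist": 0.3}, {"gripper": 0.5, "translation": [0, 0, 0.06], "twist": 0.3}, {"gripper": 0.5, "translation": [0, 0, 0.06], "twist": 0.3}, {"gripper": 0.5, "translation": [0, 0, 0.06], "twist": 0.3}, {"gripper": 0.5, "translation": [0, 0, 0.06], "twist": 0.3}]'

```text
time: 28.2
eef_pos: [0.6249, -0.0241, 0.0985]
tcp_rot: [0.0, -0.141, 0.99, -0.0]
ft_force: [-2.9, -1.2, 5.3]
width: 0.0094
grip_force: 40.2
```

```bash
python3 -c "
from h import *
here()"
```

```text
t 28.2 fix xy [25.  -0.6] z 98.5 yawerr deg -22.9 F fix -2.78 -1.53 5.34 T [-0.073  0.415 -0.114] w 9.4 v 0.001
```

Emit:
jog_arm --increments '[{"gripper": 0.5, "translation": [0, 0, 0.01], "twist": 0.06}, {"gripper": 0.5, "translation": [0, 0, 0.02], "twist": 0.12}, {"gripper": 0.5, "translation": [0, 0, 0.03], "twist": 0.18}, {"gripper": 0.5, "translation": [0, 0, 0.04], "twist": 0.2}, {"gripper": 0.5, "translation": [0, 0, 0.04], "twist": 0.2}, {"gripper": 0.5, "translation": [0, 0, 0.04], "twist": 0.2}, {"gripper": 0.5, "translation": [0, 0, 0.04], "twist": 0.2}, {"gripper": 0.5, "translation": [0, 0, 0.04], "twist": 0.2}]'

```text
time: 29.0
eef_pos: [0.625, -0.0242, 0.0982]
tcp_rot: [0.0, -0.042, 0.999, -0.0]
ft_force: [-2.2, -1.1, 6.9]
width: 0.0092
grip_force: 40.3
```

```bash
python3 -c "
from h import *
here()"
```

```text
t 29.0 fix xy [25.  -0.6] z 98.2 yawerr deg -11.45 F fix -2.02 -1.39 6.95 T [-0.186  0.545  0.036] w 9.2 v 0.002
```

Emit:
jog_arm --increments '[{"gripper": 0.5, "translation": [0, 0, 0.01], "twist": 0.06}, {"gripper": 0.5, "translation": [0, 0, 0.02], "twist": 0.12}, {"gripper": 0.5, "translation": [0, 0, 0.03], "twist": 0.18}, {"gripper": 0.5, "translation": [0, 0, 0.04], "twist": 0.2}, {"gripper": 0.5, "translation": [0, 0, 0.04], "twist": 0.2}, {"gripper": 0.5, "translation": [0, 0, 0.04], "twist": 0.2}, {"gripper": 0.5, "translation": [0, 0, 0.04], "twist": 0.2}, {"gripper": 0.5, "translation": [0, 0, 0.04], "twist": 0.2}]'

```text
time: 29.8
eef_pos: [0.625, -0.0243, 0.0981]
tcp_rot: [0.0, 0.058, 0.998, -0.001]
ft_force: [-3.9, -1.0, 10.2]
width: 0.0089
grip_force: 40.7
```

```bash
cat > tq.py <<'E'
from h import *
here();a=[];j=[]
for k in range(5):
    s=state();a.append(s['torque']);j.append(s['tau'][5]);grab_frame('top')
print(np.round([x[2] for x in a],3),'Tz mean',np.mean(a,0).round(3),'j6 tau',np.mean(j).round(3),'j6',s['joint_pos'][5].round(3))
E
python3 tq.py
```

```text
t 29.8 fix xy [25.1 -0.8] z 98.1 yawerr deg -0.0 F fix -3.7 -1.48 10.17 T [-0.33   0.716  0.256] w 8.9 v 0.002
[0.256 0.245 0.263 0.197 0.19 ] Tz mean [-0.309  0.728  0.23 ] j6 tau 0.238 j6 -0.039
```

Emit:
jog_arm --increments '[{"gripper": 0.5, "translation": [0, 0, 0.01], "twist": 0.03}, {"gripper": 0.5, "translation": [0, 0, 0.01], "twist": 0.06}, {"gripper": 0.5, "translation": [0, 0, 0.02], "twist": 0.1}, {"gripper": 0.5, "translation": [0, 0, 0.02], "twist": 0.1}, {"gripper": 0.5, "translation": [0, 0, 0.02], "twist": 0.1}, {"gripper": 0.5, "translation": [0, 0, 0.02], "twist": 0.1}, {"gripper": 0.5, "translation": [0, 0, 0.02], "twist": 0.1}, {"gripper": 0.5, "translation": [0, 0, 0.02], "twist": 0.1}]'

```text
time: 30.85
eef_pos: [0.625, -0.0244, 0.098]
tcp_rot: [0.0, 0.108, 0.994, -0.001]
ft_force: [-3.1, -1.4, 9.6]
width: 0.0096
grip_force: 40.9
```

```bash
python3 tq.py
```

```text
t 30.85 fix xy [25.1 -0.8] z 98.0 yawerr deg 5.73 F fix -2.96 -1.77 9.56 T [-0.331  0.813  0.268] w 9.6 v 0.002
[0.268 0.27  0.251 0.262 0.309] Tz mean [-0.353  0.825  0.272] j6 tau 0.286 j6 0.061
```

Emit:
jog_arm --increments '[{"gripper": 0.5, "translation": [0, 0, 0], "twist": 0}, {"gripper": 0.5, "translation": [0, 0, 0], "twist": 0}, {"gripper": 0.5, "translation": [0, 0, 0], "twist": 0}, {"gripper": 0.5, "translation": [0, 0, 0], "twist": 0}, {"gripper": 0.5, "translation": [0, 0, 0], "twist": 0}, {"gripper": 0.5, "translation": [0, 0, 0], "twist": 0}, {"gripper": 0.5, "translation": [0, 0, 0], "twist": 0}, {"gripper": 0.5, "translation": [0, 0, 0], "twist": 0}]' --grip_force 70

```text
time: 31.9
eef_pos: [0.625, -0.0244, 0.0981]
tcp_rot: [0.0, 0.108, 0.994, -0.001]
ft_force: [-4.5, -1.9, 11.4]
width: 0.0084
grip_force: 68.9
```

```bash
python3 tq.py
```

```text
t 31.9 fix xy [25.1 -0.8] z 98.1 yawerr deg 5.73 F fix -4.27 -2.38 11.36 T [-0.305  0.852  0.26 ] w 8.4 v 0.001
[0.26  0.302 0.318 0.333 0.277] Tz mean [-0.323  0.868  0.298] j6 tau 0.298 j6 0.061
```

Emit:
jog_arm --increments '[{"gripper": 0.5, "translation": [0, 0, 0], "twist": 0.02}, {"gripper": 0.5, "translation": [0, 0, 0.01], "twist": 0.04}, {"gripper": 0.5, "translation": [0, 0, 0.01], "twist": 0.06}, {"gripper": 0.5, "translation": [0, 0, 0.01], "twist": 0.06}, {"gripper": 0.5, "translation": [0, 0, 0.01], "twist": 0.06}, {"gripper": 0.5, "translation": [0, 0, 0.01], "twist": 0.06}, {"gripper": 0.5, "translation": [0, 0, 0.01], "twist": 0.06}, {"gripper": 0.5, "translation": [0, 0, 0.01], "twist": 0.06}]'

```text
time: 32.95
eef_pos: [0.625, -0.0244, 0.098]
tcp_rot: [0.001, 0.138, 0.99, -0.001]
ft_force: [-4.3, -2.8, 12.1]
width: 0.008
grip_force: 69.1
```

```bash
python3 tq.py
```

```text
t 32.95 fix xy [25.1 -0.8] z 98.0 yawerr deg 9.16 F fix -3.96 -3.31 12.08 T [-0.397  0.952  0.409] w 8.0 v 0.001
[0.409 0.367 0.394 0.346 0.404] Tz mean [-0.413  0.957  0.384] j6 tau 0.379 j6 0.121
```

Emit:
jog_arm --increments '[{"gripper": 2, "translation": [0, 0, 0], "twist": 0}, {"gripper": 5, "translation": [0, 0, 0], "twist": 0}, {"gripper": 8.5, "translation": [0, 0, 0], "twist": 0}, {"gripper": 8.5, "translation": [0, 0, 0], "twist": 0}, {"gripper": 8.5, "translation": [0, 0, 0], "twist": 0}, {"gripper": 8.5, "translation": [0, 0, -3], "twist": 0}, {"gripper": 8.5, "translation": [0, 0, -7], "twist": 0}, {"gripper": 8.5, "translation": [0, 0, -8], "twist": 0}]'

```text
time: 34.0
eef_pos: [0.6268, -0.024, 0.1812]
tcp_rot: [0.003, 0.138, 0.99, -0.0]
ft_force: [-0.2, -0.0, 0.6]
width: 0.085
grip_force: 0.0
```

Emit:
jog_arm --increments '[{"gripper": 8.5, "translation": [5, 0, 0], "twist": 0}, {"gripper": 8.5, "translation": [10, 0, 0], "twist": 0}, {"gripper": 8.5, "translation": [15, 0, 0], "twist": 0}, {"gripper": 8.5, "translation": [20, 0, 0], "twist": 0}, {"gripper": 8.5, "translation": [21, 0, 1.5], "twist": 0}, {"gripper": 8.5, "translation": [21, 0, 1.5], "twist": 0}, {"gripper": 8.5, "translation": [21, 0, 1.5], "twist": 0}, {"gripper": 8.5, "translation": [21, 0, 1.5], "twist": 0}]'

```text
time: 34.8
eef_pos: [0.4243, 0.0332, 0.1625]
tcp_rot: [0.001, 0.138, 0.99, -0.0]
ft_force: [-0.6, -0.3, -0.0]
width: 0.0849
grip_force: 0.0
```

```bash
python3 tq.py
python3 - <<'E'
from h import *
s=state();im=grab_frame('wrist');cv2.imwrite('pics/w7.png',im);b=grab_frame('scene')
cv2.imwrite('pics/c7.png',np.hstack([cv2.resize(im[200:,160:480],None,fx=1.25,fy=1.25),cv2.resize(b[195:335,230:390],None,fx=2.5,fy=2.5,interpolation=2)]))
E
```

```text
t 34.8 fix xy [-180.9   33. ] z 162.5 yawerr deg 9.19 F fix -0.53 -0.4 -0.04 T [-0.063  0.029  0.024] w 84.9 v 0.004
[ 0.024  0.065  0.021 -0.032  0.016] Tz mean [-0.015  0.019  0.019] j6 tau -0.002 j6 0.183
```

View pics/c7.png

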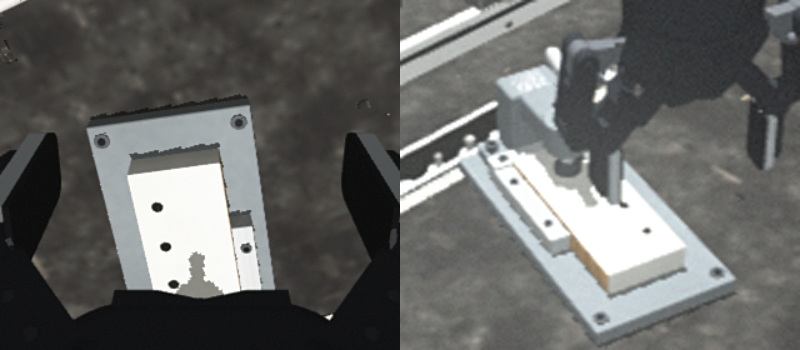

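The board is flat, against the fence, with the foot down on it. The near-end top corners are at (129,176) and (221,164) in the left half. I'll check these numerically before handing in.

Run:
```python
from h import *
c=cam('wrist')
F=lambda p,z:(np.array([(onplane(c,[[160+p[0]/1.25,200+p[1]/1.25]],z)[0][:2]-FO)@U,(onplane(c,[[160+p[0]/1.25,200+p[1]/1.25]],z)[0][:2]-FO)@N])*1000).round(1)
for n,p,z in(('bed L',(88,119),.012),('bed R',(248,105),.012),('bd L',(128,176),.031),('bd R',(221,164),.031),('bd side R',(238,280),.031),('bd side L',(151,280),.031)):print(n,F(p,z))
```

```text
bed L [-125.1  -52.2]
bed R [-118.4   53.3]
bd L [-90.2 -29.8]
bd R [-89.5  30.5]
bd side R [ 3.6 28.7]
bd side L [ -6. -31.]
```

```bash
python3 -c "
from plant import close_job
print(close_job())"
```

```text
the job is handed in; nothing more can be done
None
```

The job is handed in: the board is home against the end stop and side fence, clamped at about 0.3–0.45 N m above free running; the arm is clear and the tools were not touched. No verdict came back.

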